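Sort brush parts into their trays

TASK

Sort the loose brush parts on the bench into their trays: both flat paddle handles go in the large square tray, each lying flat on the tray's floor and not one on top of the other; both metal ferrules go in the round dish, standing on end on its floor; the square-section stick handle goes in the long narrow tray, lying flat on its floor. Leave the drinking glass and the brush pot where they stand.

Things in the scene. Friction and masses are not known exactly. Their poses are not given: they have to be found in the camera images.
- paddle_a_mid (a point): flat wooden paddle handle of a wide brush (one of two alike), lying flat, 120 long and 12 thick: a grip 24 wide that runs from x -60 to +20 and a head 44 wide from x +20 to +60; about 45 g. The point is half-way along, on the grip, half-way up (6 above the underside); x points along it to the head, z up. It can be gripped across the grip at this point
- paddle_b_mid (a point): flat wooden paddle handle of a wide brush (one of two alike), lying flat, 120 long and 12 thick: a grip 24 wide that runs from x -60 to +20 and a head 44 wide from x +20 to +60; about 45 g. The point is half-way along, on the grip, half-way up (6 above the underside); x points along it to the head, z up. It can be gripped across the grip at this point
- stick_mid (a point): straight wooden stick handle of a writing brush, lying, 140 long, 18 by 18 square with rounded edges, a black cap at its +x end; about 50 g. The point is its centre, 9 above its underside; x points along it
- ferrule_a_mid (a point): bare metal ferrule (one of two alike): a tube open at both ends, outer diameter 32, inner 25, 30 tall, standing on end; about 40 g. The point is its centre, 15 above its underside; z is its axis. It can be gripped across its outside
- ferrule_b_mid (a point): bare metal ferrule (one of two alike): a tube open at both ends, outer diameter 32, inner 25, 30 tall, standing on end; about 40 g. The point is its centre, 15 above its underside; z is its axis. It can be gripped across its outside
- square_tray: large square white tray, fixed to the bench, 168 x 168 and 16 high outside; walls and floor 4 thick, open on top (inside 160 x 160). Origin at the centre of its underside on the bench; x and y along its sides, z up. Both paddle handles fit side by side, lying along x at y +38 and -38
- long_tray: long narrow white tray, fixed to the bench, 188 (x) by 92 (y) and 16 high outside; walls and floor 4 thick, open on top (inside 180 x 84). Origin at the centre of its underside on the bench; x along its length, z up
- round_dish: round white dish with a flat floor, fixed to the bench, outer diameter 130, 16 high; wall and floor 4 thick (inner diameter 122). Origin at the centre of its underside on the bench, z up. Both ferrules fit standing side by side, for instance 27 either side of the centre
- glass: bystander: clear drinking glass, 66 across, 85 tall, standing beyond the work. Origin at the centre of its underside
- brush_pot: bystander: terracotta pot 86 across and 65 tall, brushes standing in it up to about 130 high, beyond the work. Origin at the centre of its underside
Not all that is in view belongs to the job. Leave any brown or green look-alike of the part that bears ferrule_a_mid alone.

How it is judged (in metres and radians):
At the end, for the whole second after the job is handed in: Both paddles flat (0.08 rad) on the square tray's floor (centres under 15 mm above its underside); both ferrules on end (0.1 rad) on the round dish's floor (centres under 23 mm); the stick level on the long tray's floor (centre under 18 mm); all at rest (under 20 mm/s) (x of paddle_a_mid in the frame of square_tray between -0.08 and 0.08 m and y of paddle_a_mid in the frame of square_tray between -0.08 and 0.08 m and z of each of paddle_a_mid, paddle_b_mid in the frame of square_tray below 0.015 m and angle between the z axis of each of paddle_a_mid, paddle_b_mid and the z axis of square_tray, either way round below 0.08 rad and linear speed of each of paddle_a, paddle_b, ferrule_a, ferrule_b, stick below 0.02 m/s and x of paddle_b_mid in the frame of square_tray between -0.08 and 0.08 m and y of paddle_b_mid in the frame of square_tray between -0.08 and 0.08 m and horizontal distance between each of ferrule_a_mid, ferrule_b_mid and round_dish below 0.047 m and z of each of ferrule_a_mid, ferrule_b_mid in the frame of round_dish below 0.023 m and angle between the z axis of each of ferrule_a_mid, ferrule_b_mid and the z axis of round_dish, either way round below 0.1 rad and x of stick_mid in the frame of long_tray between -0.09 and 0.09 m and y of stick_mid in the frame of long_tray between -0.042 and 0.042 m and z of stick_mid in the frame of long_tray below 0.018 m and angle between the x axis of stick_mid and the z axis of long_tray, either way round above 1.49 rad); the robot touches nothing.
It fails at once if the glass is pushed more than 30 mm away or tipped over (distance of glass from where it was at the start of the episode above 0.03 m or angle between glass's own z axis and vertical above 0.4 rad).
It fails at once if the brush pot is pushed more than 30 mm away or tipped over (distance of brush_pot from where it was at the start of the episode above 0.03 m or angle between brush_pot's own z axis and vertical above 0.4 rad).
It also fails if it takes over 128 s, if anything falls off the work surface, if the arm or the gripper's body presses on something with over 40 N, if the wrist force passes 120 N, or if a joint passes its speed limit or range.

ROBOT

A 6-joint arm with a two-finger parallel gripper is mounted at the origin on the work surface. World frame = base frame: x ahead of the robot, y to its left, z up, the work surface at z = 0. Lengths are in mm, angles in degrees, forces in N, time in s.
With the tool pointing down it reaches from about 300 to 850 mm from the base axis. Payload 4.2 kg.
Tool frame: the origin (TCP) lies between the finger pads; the fingertips stand ahead of it and the grasp point (between the pads) lies 3 mm ahead of it (nose_length is the z of the fingertips in the tool frame, in mm); z points along the fingers, y is the line along which they close (so a half turn about z gives the same grasp; the last joint's range is limited). The gripper opens to 91 mm and grips with 3 to 60 N. Pads are 32 mm wide; open, the fingers measure 118 mm over their backs; the gripper's body (76 mm by 178 mm) begins 60 mm behind the grasp point.
Start: joints at [-1.146, 18.312, 89.639, -0, 72.044, -1.146], TCP at [575.014, 0, 235.976] pointing down, gripper open.
Joint ranges: [-177.97, 177.97], [-48.28, 115.42], [12.27, 149.76], [-77.06, 257.06], [2.81, 150.46], [-146.56, 146.56]. Speed limits (degrees/s): [147.25, 147.25, 180, 180, 180, 180].

INTERFACE

Orientations are given as [roll, pitch, yaw] about the fixed x, y, z axes, in that order (R = Rz(yaw) Ry(pitch) Rx(roll)).
In Python, from workcell import state, grab_frame, camera_params, job_done, nose_length gives the robot as it stands.
- The arm moves only by the tool step_arm, never from a script. Its argument "plan" is a list that holds one entry, the list of rows, each a list of 5 numbers: the shift along the tool's x, y, z in cm, then the turn about the tool's z in rad, then the opening, from 0 (shut) to 1 (fully open). In form: [[[x, y, z, turn, gripper], ...]]. A call has 1 to 20 rows; each row is the pose to reach, as a shift and turn from the pose commanded when the call began, along the tool's axes at that moment; what a row does not reach only later rows make up. A row lasts 1/8 s, in which the tool goes at most 62.5 mm and 10.7 degrees, less where a joint would pass 70% of its speed; a pose out of reach is approached as far as the arm can. A call with a gripper value outside its range is refused whole. The fingers move at their own pace and stop on an object; "newtons" is the grip in N (left out, the last holds). Time passes only in rows, so rows that repeat a pose let the fingers close. It gives the time, the measured TCP pose, the force, the opening and the grip force at its end, in the units of the state.
- state(): the state, without advancing time (a new reading comes with each control period).
- grab_frame(name): name is "scene" or "side" or "wrist"; returns the picture (384x512x3 uint8, blue, green, red); there is no depth.
- camera_params(name): a dict with "camera_matrix" (3x3 intrinsics, pixels), "k1" (the pictures are not rectified: a ray, as slopes to the right and down, at radius r is drawn at 1 + k1 r^2 times it, then the intrinsics apply), "R" (3x3) and "t" (3): a world point X has camera coordinates R X + t; the wrist camera has in their place "mount" (4x4, takes a point from camera to tool coordinates, whose origin is the TCP and whose axes are the flange's). Camera axes: x right, y down, z forward; pixel columns grow to the right and rows downward; lengths in mm; the calibration is good to about 2 mm. A picture is of the moment at which its call begins: read the wrist's pose just before it. camera_params takes no time and is no camera call.
- job_done(): hands the job in; it is judged then, once.
The state is a dict: "time_s": time; "qpos": joint angles; "qvel": joint speeds; "effort": joint torques, N m; "ee_pos": TCP position; "ee_rot": TCP orientation; "force": force on the tool from outside, world axes, zero at the start; "torque": the same for the moment, N m; "gripper_width": finger opening in mm; "gripper_force": force on a finger pad.
Only numpy, scipy, OpenCV 4.12 (cv2) and the standard library are available. Lean on these libraries where they do the work, as an engineer would, in place of code of your own. Each camera call takes 0.05 s, during which the arm holds its last target. There are 200 camera calls.

## Working session

There is one attempt and no reset: what is moved stays moved. The work goes in short steps, Python scripts to look and compute and a tool call to move; the robot and the scene stay as the last step left them, time stands still between calls to the robot, and variables do not carry over. Pictures are saved under pics/ and viewed, at most 14 in all, crops included, and the job is handed in when it is done.

Besides the shell and the picture viewer there is one more tool, called after "Call:" in YAML: its name, and indented under it one key for each argument. step_arm: Moves the arm, as the interface text tells. Its arguments: {"type":"object","properties":{"plan":{"type":"array","items":{"type":"array","items":{"type":"array","items":{"type":"number"}}}},"newtons":{"type":"number"}},"required":["plan"]}

```bash
mkdir -p pics
cat > h.py <<'E'
import numpy as np, cv2
from workcell import state, grab_frame, camera_params, job_done, nose_length
from scipy.spatial.transform import Rotation as Ro
def cam(name, st=None):
    p=camera_params(name); K=np.array(p["camera_matrix"],float); k1=p["k1"]
    if name=="wrist":
        st=st or state(); T=np.eye(4); T[:3,:3]=Ro.from_euler('xyz',st["ee_rot"],degrees=True).as_matrix(); T[:3,3]=st["ee_pos"]
        M=T@np.array(p["mount"]); R=M[:3,:3].T; t=-R@M[:3,3]
    else: R=np.array(p["R"]); t=np.array(p["t"]).ravel()
    return K,k1,R,t
def toplane(c,uv,z):
    K,k1,R,t=c; uv=np.atleast_2d(np.array(uv,float))
    s=cv2.undistortPoints(uv[:,None],K,np.array([k1,0,0,0.]))[:,0]
    # opencv: distorted = s*(1+k1 r^2)
    d=np.c_[s,np.ones(len(s))]@R; o=-R.T@t
    return o+d*((z-o[2])/d[:,2])[:,None]
def proj(c,X):
    K,k1,R,t=c
    return cv2.projectPoints(np.atleast_2d(np.array(X,float)),cv2.Rodrigues(R)[0],t,K,np.array([k1,0,0,0.]))[0][:,0]
E
python3 - <<'E'
from h import *
st=state(); print(st, nose_length)
for n in("scene","side","wrist"):
    cv2.imwrite(f"pics/{n}0.png",grab_frame(n))
    K,k1,R,t=cam(n,st); print(n,K.tolist(),k1,(-R.T@t).round(),R[2].round(2))
E
```

```text
{'time_s': 0.0, 'qpos': array([-1.14600591e+00,  1.83516554e+01,  8.97052615e+01, -1.14142340e-03,
        7.20431605e+01, -1.14737616e+00]), 'qvel': array([ 0.0267564 ,  0.05082369, -0.05353524,  0.03310144,  0.04135105,
       -0.00215511]), 'effort': array([-5.01459035e-04, -4.12465632e+01, -2.31973493e+01,  7.28826877e-02,
        4.58198413e-02, -1.41870069e-04]), 'ee_pos': array([5.74545665e+02, 3.00359326e-03, 2.35127852e+02]), 'ee_rot': array([-1.79899921e+02, -9.18977185e-04,  9.00017223e+01]), 'force': array([-0.10392477,  0.44726474, -0.20862371]), 'torque': array([ 0.02351183, -0.00646817, -0.02404254]), 'gripper_force': 0.0, 'gripper_width': 91.04714763165752} 22.0
scene [[349.47888729541313, 0.0, 260.33353101313793], [0.0, 349.47888729541313, 190.19874688187795], [0.0, 0.0, 1.0]] -0.045562738487375014 [ 961. -512.  863.] [-0.36  0.5  -0.79]
side [[378.1239159938254, 0.0, 257.1100740225128], [0.0, 378.1239159938254, 190.55853663018402], [0.0, 0.0, 1.0]] 0.021735619241741368 [ 161. -558.  805.] [ 0.41  0.54 -0.74]
wrist [[268.7503836550501, 0.0, 251.58179025679968], [0.0, 268.7503836550501, 193.714784604857], [0.0, 0.0, 1.0]] -0.03809522910665676 [576.  82. 384.] [-0.   -0.29 -0.96]
```

View pics/scene0.png

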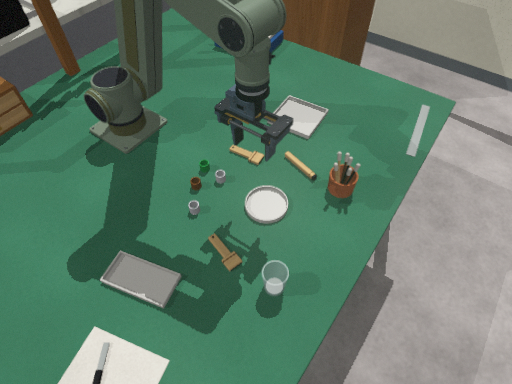

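View pics/wrist0.png

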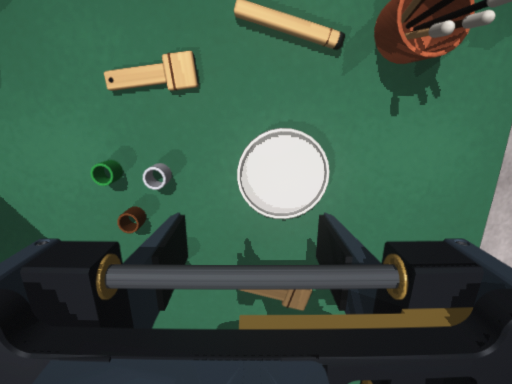

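View pics/side0.png

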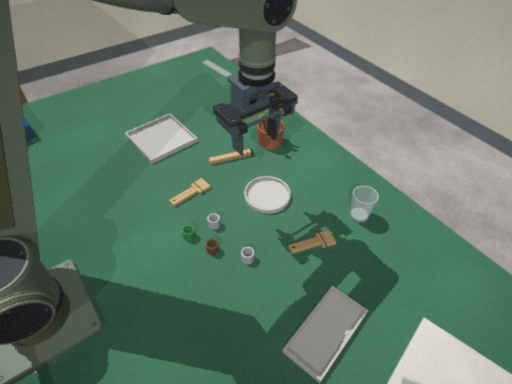

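The scene view shows the light paddle at (247,155), the brown paddle at (225,252) and the stick at (300,165). The ferrules are at (220,177) and (194,208), with look-alikes at (204,164) green and (196,183) brown. The dish is at (266,204), with trays at (302,116) and (140,278). The glass (275,278) and pot (343,180) stand beyond the work. The side and wrist views agree.

Run:
```python
from h import *
seeds={"scene":dict(padL=(240,153,12),padB=(222,248,12),stick=(300,165,18),f1=(220,177,30),f2=(194,208,30),dish=(266,204,16),trayN=(302,116,16),trayS=(140,278,16),glass=(275,290,0),pot=(343,185,65)),
"side":dict(padL=(188,194,12),padB=(310,243,12),stick=(228,158,18),f1=(214,221,30),f2=(248,256,30),dish=(267,195,16),trayN=(160,137,16),trayS=(328,332,16)),
"wrist":dict(padL=(140,77,12),stick=(285,22,18),f1=(155,177,30),dish=(283,173,16))}
for n,S in seeds.items():
    im=cv2.imread(f"pics/{n}0.png"); c=cam(n)
    b,g,r=[im[...,i].astype(int) for i in range(3)]
    m=((r>0.8*g)&(r>45)).astype(np.uint8)
    nl,lab=cv2.connectedComponents(m)
    for k,(u,v,z) in S.items():
        win=lab[v-4:v+5,u-4:u+5]; w=win[win>0]
        if len(w)==0: print(n,k,"none"); continue
        mm=(lab==np.bincount(w).argmax()).astype(np.uint8)
        cs,_=cv2.findContours(mm,cv2.RETR_EXTERNAL,cv2.CHAIN_APPROX_NONE)
        cc=max(cs,key=len)[:,0]; P=toplane(c,cc,z)[:,:2].astype(np.float32)
        (x,y),(w,h),a=cv2.minAreaRect(P)
        if w<h: w,h,a=h,w,a+90
        print(n,k,"c %.0f %.0f  size %.0f %.0f long-axis ang %.0f"%(x,y,w,h,a), mm.sum())
```

```text
scene padL c 443 128  size 122 54 long-axis ang 7 322
scene padB c 612 -201  size 122 47 long-axis ang 164 502
scene stick c 618 184  size 139 29 long-axis ang 164 277
scene f1 c 449 -10  size 57 30 long-axis ang 137 122
scene f2 c 460 -146  size 52 31 long-axis ang 140 139
scene dish c 621 -5  size 140 128 long-axis ang 127 1345
scene trayN c 459 340  size 349 251 long-axis ang 70 2108
scene trayS c 488 -388  size 197 97 long-axis ang 14 2619
scene glass c 768 -177  size 96 69 long-axis ang 125 384
scene pot c 769 189  size 187 87 long-axis ang 102 963
side padL c 440 127  size 126 53 long-axis ang 7 471
side padB c 607 -202  size 124 50 long-axis ang 165 602
side stick c 668 259  size 261 131 long-axis ang 54 644
side f1 c 434 -11  size 53 31 long-axis ang 58 185
side f2 c 447 -148  size 48 32 long-axis ang 55 208
side dish c 614 -7  size 140 131 long-axis ang 55 1438
side trayN c 484 391  size 190 178 long-axis ang 94 2077
side trayS c 482 -388  size 196 96 long-axis ang 14 4139
wrist padL c 444 129  size 121 45 long-axis ang 6 2470
wrist stick c 619 186  size 133 22 long-axis ang 164 2140
wrist f1 c 447 -1  size 41 32 long-axis ang 42 504
wrist dish c 620 -4  size 131 129 long-axis ang 89 6666
```

Call:
step_arm:
  plan:
    - [[-4,-3,0.5,0,1],[-8,-6.5,1.5,0,1],[-12,-10,2.5,0,1],[-15,-12.5,3.5,0,1],[-15,-12.5,3.5,0,1],[-15,-12.5,3.5,0,1],[-15,-12.5,3.5,0,1]]

```text
time_s: 1.02
ee_pos: [451.0, -149.4, 201.2]
ee_rot: [179.9, -0.0, 90.1]
force: [0.3, 0.4, 0.0]
gripper_width: 91.4
gripper_force: 0.0
```

```bash
cat >> h.py <<'E'
def snap(name,fn):
    st=state(); im=grab_frame(name); cv2.imwrite(f"pics/{fn}.png",im); return im,cam(name,st),st
def blobs(im,c,z,lo=100,hi=40000,cond=None):
    b,g,r=[im[...,i].astype(int) for i in range(3)]
    m=(((r>0.8*g)&(r>60)) if cond is None else cond(b,g,r)).astype(np.uint8)
    n,lab,stt,cen=cv2.connectedComponentsWithStats(m); out=[]
    for i in range(1,n):
        if not lo<stt[i,4]<hi: continue
        cs,_=cv2.findContours((lab==i).astype(np.uint8),cv2.RETR_EXTERNAL,cv2.CHAIN_APPROX_NONE)
        P=toplane(c,max(cs,key=len)[:,0],z)[:,:2].astype(np.float32)
        (x,y),(w,h),a=cv2.minAreaRect(P)
        if w<h: w,h,a=h,w,a+90
        print("px",cen[i].round(),"area",stt[i,4],"c %.1f %.1f size %.0f %.0f ang %.1f"%(x,y,w,h,a)); out.append((x,y,w,h,a))
    return out
E
python3 - <<'E'
from h import *
im,c,st=snap("wrist","w1"); print(st["ee_pos"].round(1),st["ee_rot"].round(2),(-c[2].T@c[3]).round(0))
blobs(im,c,30)
E
```

```text
[ 451.  -149.4  201.2] [179.95  -0.    90.07] [452. -68. 350.]
px [395.  55.] area 10735 c 610.8 -10.2 size 128 117 ang 1.9
px [242.  52.] area 521 c 442.5 -5.8 size 34 31 ang 90.0
px [203. 114.] area 275 c 397.3 -69.7 size 31 31 ang 179.9
px [253. 174.] area 434 c 454.9 -139.5 size 36 31 ang 90.1
px [372. 215.] area 1997 c 602.0 -192.1 size 116 44 ang 163.5
px [492. 221.] area 1647 c 782.9 -203.9 size 103 51 ang 150.5
px [101. 277.] area 261 c 244.2 -285.9 size 76 19 ang 76.1
px [294. 296.] area 12335 c 512.9 -312.9 size 536 125 ang 0.1
```

View pics/w1.png

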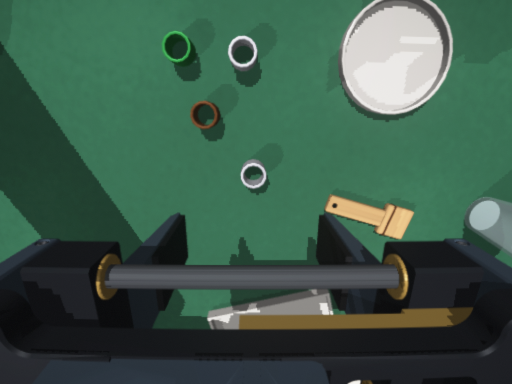

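The view shows ferrules at (243,52) and (253,174), the green tube at (177,46) and the brown at (205,114). I'm picking the near ferrule first.

Call:
step_arm:
  plan:
    - [[0.8,0.4,2,0,0.65],[0.85,0.5,5,0,0.65],[0.85,0.5,9,0,0.65],[0.85,0.5,13,0,0.65],[0.85,0.5,15.5,0,0.65],[0.85,0.5,17,0,0.65],[0.85,0.5,17.6,0,0.65],[0.85,0.5,17.6,0,0.65],[0.85,0.5,17.6,0,0.2],[0.85,0.5,17.6,0,0.2],[0.85,0.5,17.6,0,0.2],[0.85,0.5,17.6,0,0.2],[0.85,0.5,17.6,0,0.2],[0.85,0.5,16.5,0,0.2],[0.85,0.5,14,0,0.2],[0.85,0.5,10.6,0,0.2],[0.85,0.5,10.6,0,0.2]]
  newtons: 12

```text
time_s: 3.2
ee_pos: [456.9, -142.1, 97.5]
ee_rot: [179.7, 0.1, 90.0]
force: [0.4, 0.3, -0.1]
gripper_width: 32.4
gripper_force: 12.0
```

Call:
step_arm:
  plan:
    - [[2,3,0,0,0.2],[4,6,0,0,0.2],[6,9,0,0,0.2],[8,12,0,0,0.2],[10,15,0,0,0.2],[11.05,16.4,0,0,0.2],[11.05,16.4,0.5,0,0.2],[11.05,16.4,2,0,0.2],[11.05,16.4,4,0,0.2],[11.05,16.4,5.5,0,0.2],[11.05,16.4,6.2,0,0.2],[11.05,16.4,6.5,0,0.2],[11.05,16.4,6.5,0,0.2],[11.05,16.4,6.5,0,0.2]]

```text
time_s: 4.95
ee_pos: [619.4, -31.0, 30.6]
ee_rot: [179.9, 0.0, 90.0]
force: [0.6, -0.2, -0.6]
gripper_width: 32.0
gripper_force: 12.0
```

Run:
```python
from h import *
print(state()["ee_pos"],state()["force"])
im=grab_frame("side"); cv2.imwrite("pics/s1.png",cv2.resize(im[150:240,220:320],None,fx=5,fy=5,interpolation=cv2.INTER_CUBIC))
```

```text
[619.44262799 -31.006597    30.55897579] [ 0.6070393  -0.19837995 -0.59876978]
```

View pics/s1.png

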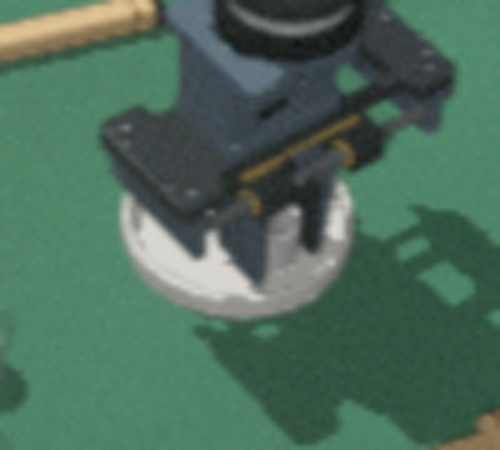

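The crop shows the ferrule upright inside the dish, with the fingers clear of the rim. Next I release it and go to the second ferrule.

Call:
step_arm:
  plan:
    - [[0,0,0.1,0,0.2],[0,0,0.1,0,0.5],[0,0,0.1,0,0.5],[0,0,0.1,0,0.5],[0,0,-1,0,0.5],[0,0,-4,0,0.5],[0,0,-7,0,0.6],[1,-4,-9,0,0.65],[2,-8,-9,0,0.65],[2.7,-12,-9,0,0.65],[2.7,-16,-9,0,0.65],[2.7,-17.7,-9,0,0.65],[2.7,-17.7,-9,0,0.65],[2.7,-17.7,-9,0,0.65]]

```text
time_s: 6.75
ee_pos: [444.0, -4.1, 120.5]
ee_rot: [179.8, 0.0, 90.0]
force: [0.2, -0.4, -0.3]
gripper_width: 59.1
gripper_force: 0.0
```

Run:
```python
from h import *
im,c,st=snap("wrist","w2"); print(st["ee_pos"].round(1),st["ee_rot"].round(2),(-c[2].T@c[3]).round(0))
blobs(im,c,30)
```

```text
[444.   -4.1 120.5] [179.85   0.    89.99] [445.  78. 269.]
px [498.   4.] area 274 c 640.8 163.3 size 31 8 ang 3.1
px [258.  50.] area 5430 c 442.9 125.7 size 111 42 ang 6.2
px [421. 190.] area 12388 c 606.8 3.1 size 128 120 ang 166.6
px [248. 199.] area 835 c 441.7 -0.8 size 38 32 ang 104.2
px [256. 278.] area 4665 c 446.0 -86.3 size 224 53 ang 179.9
px [ 56. 274.] area 503 c 237.8 -83.4 size 38 24 ang 171.0
px [451. 276.] area 715 c 657.9 -87.2 size 47 23 ang 178.9
px [316. 320.] area 4076 c 514.2 -139.6 size 289 27 ang 179.9
```

Call:
step_arm:
  plan:
    - [[0,0,3,0,0.65],[0,0,6,0,0.65],[0,0,8,0,0.65],[0,0,9,0,0.65],[0,0,9.5,0,0.65],[0,0,9.5,0,0.65],[0,0,9.5,0,0.2],[0,0,9.5,0,0.2],[0,0,9.5,0,0.2],[0,0,9.5,0,0.2],[0,0,9.5,0,0.2],[0,0,8.5,0,0.2],[0,0,6,0,0.2],[0,0,3,0,0.2],[0,0,2,0,0.2],[0,0,2,0,0.2]]

```text
time_s: 8.8
ee_pos: [442.2, -4.0, 100.3]
ee_rot: [179.9, 0.0, 90.0]
force: [0.4, -1.3, -1.3]
gripper_width: 31.1
gripper_force: 12.0
```

Call:
step_arm:
  plan:
    - [[0.5,3,0,0,0.2],[1,6,0,0,0.2],[1.5,9,0,0,0.2],[2,12,0,0,0.2],[2.5,15,0,0,0.2],[2.7,17.7,0,0,0.2],[2.7,17.7,0,0,0.2],[2.7,17.7,2,0,0.2],[2.7,17.7,4,0,0.2],[2.7,17.7,6,0,0.2],[2.7,17.7,6.8,0,0.2],[2.7,17.7,7.1,0,0.2],[2.7,17.7,7.1,0,0.2]]

```text
time_s: 10.42
ee_pos: [618.6, 23.0, 29.5]
ee_rot: [180.0, -0.0, 90.0]
force: [0.3, -0.2, -0.3]
gripper_width: 31.2
gripper_force: 12.0
```

Call:
step_arm:
  plan:
    - [[0,0,0,0,0.5],[0,0,0,0,0.5],[0,0,0,0,0.5],[0,0,-1,0,0.5],[0,0,-4,0,0.5],[0,0,-8,0,0.6],[3,-1,-12,0,0.65],[7,-4,-16,0,0.65],[11,-6,-19,0,0.65],[15,-9,-22.1,0,0.65],[19,-11,-22.1,0,0.65],[21.7,-11.9,-22.1,0,0.65],[21.7,-11.9,-22.1,0,0.65],[21.7,-11.9,-22.1,0,0.65],[21.7,-11.9,-22.1,0,0.65]]

```text
time_s: 12.3
ee_pos: [500.4, 239.0, 250.0]
ee_rot: [180.0, 0.0, 89.9]
force: [0.4, -0.3, -0.1]
gripper_width: 59.0
gripper_force: 0.0
```

Run:
```python
from h import *
im,c,st=snap("wrist","w3"); print(st["ee_pos"].round(1),st["ee_rot"].round(2),(-c[2].T@c[3]).round(0))
print("z16");blobs(im,c,16,1000); print("z18"); blobs(im,c,18,1000,9000)
im,c=cv2.imread("pics/w2.png"),None
st=dict(ee_pos=[444,-4.1,120.5],ee_rot=[179.85,0,89.99]); c=cam("wrist",st); print("w2 z12"); blobs(im,c,12,5000,6000)
```

```text
[500.4 239.  250. ] [1.7999e+02 2.0000e-02 8.9920e+01] [502. 321. 399.]
z16
px [240.  59.] area 15645 c 487.8 386.7 size 170 152 ang 4.0
px [442. 212.] area 3957 c 822.3 156.7 size 212 99 ang 141.8
px [328. 203.] area 1203 c 618.8 189.7 size 137 22 ang 164.1
px [233. 235.] area 1011 c 468.1 136.8 size 70 47 ang 6.8
px [289. 299.] area 8723 c 591.0 26.6 size 502 149 ang 180.0
z18
px [442. 212.] area 3957 c 820.6 157.5 size 211 99 ang 141.8
px [328. 203.] area 1203 c 618.2 190.4 size 136 22 ang 164.1
px [233. 235.] area 1011 c 468.3 137.7 size 70 47 ang 6.8
px [289. 299.] area 8723 c 590.5 28.1 size 499 148 ang 180.0
w2 z12
px [258.  50.] area 5430 c 442.7 129.4 size 119 45 ang 6.2
```

View pics/w3.png

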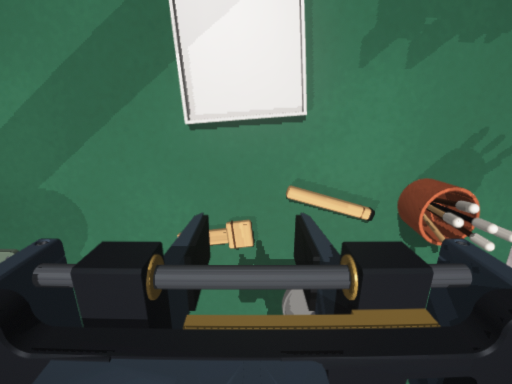

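The tray's near corners show at (188,122) and (305,114). The light paddle's head is at (240,235) and the stick at (330,203), with its black cap at the right end.

Call:
step_arm:
  plan:
    - [[-1,-0.5,1,0.18,0.6],[-2.5,-1,3,0.36,0.6],[-4,-2,5,0.54,0.6],[-5.5,-3,7,0.72,0.6],[-7,-4,9,0.9,0.6],[-9,-5,11,1.08,0.6],[-10.5,-5.7,13,1.26,0.6],[-11.1,-5.9,14,1.44,0.6],[-11.1,-5.9,15,1.464,0.6],[-11.1,-5.9,17,1.464,0.6],[-11.1,-5.9,19.5,1.464,0.6],[-11.1,-5.9,21.5,1.464,0.6],[-11.1,-5.9,22.5,1.464,0.6],[-11.1,-5.9,22.5,1.464,0.6],[-11.1,-5.9,22.5,1.464,0.1],[-11.1,-5.9,22.5,1.464,0.1],[-11.1,-5.9,22.5,1.464,0.1],[-11.1,-5.9,22.5,1.464,0.1],[-11.1,-5.9,22.5,1.464,0.1]]
  newtons: 20

```text
time_s: 14.72
ee_pos: [441.3, 129.1, 25.4]
ee_rot: [-180.0, -0.1, 6.1]
force: [-1.0, 0.4, 4.8]
gripper_width: 23.6
gripper_force: 20.0
```

Call:
step_arm:
  plan:
    - [[0,0,-1,0,0.1],[0,0,-3,0,0.1],[0,0,-5.5,0,0.1],[0.8,-3,-6.5,0,0.1],[1.6,-7,-6.5,0,0.1],[2.5,-11,-6.5,0,0.1],[3.5,-15,-6.5,0,0.1],[4.5,-19,-6.5,0,0.1],[5.5,-23,-6.5,0.02,0.1],[6.5,-27,-6.5,0.037,0.1],[7.35,-29.8,-6.5,0.037,0.1],[7.35,-29.8,-6.5,0.037,0.1],[7.35,-29.8,-5,0.037,0.1],[7.35,-29.8,-3,0.037,0.1],[7.35,-29.8,-1.5,0.037,0.1],[7.35,-29.8,-0.8,0.037,0.1],[7.35,-29.8,-0.5,0.037,0.1],[7.35,-29.8,-0.5,0.037,0.1]]

```text
time_s: 16.98
ee_pos: [482.6, 433.2, 30.2]
ee_rot: [-180.0, -0.0, 4.0]
force: [-0.5, 0.3, -1.0]
gripper_width: 24.1
gripper_force: 20.0
```

Run:
```python
from h import *
a=grab_frame("side")[90:190,110:240]; b=grab_frame("scene")[70:170,230:360]
cv2.imwrite("pics/p1.png",cv2.resize(np.vstack([a,b]),None,fx=3,fy=3,interpolation=cv2.INTER_CUBIC))
```

```text
(no output)
```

View pics/p1.png

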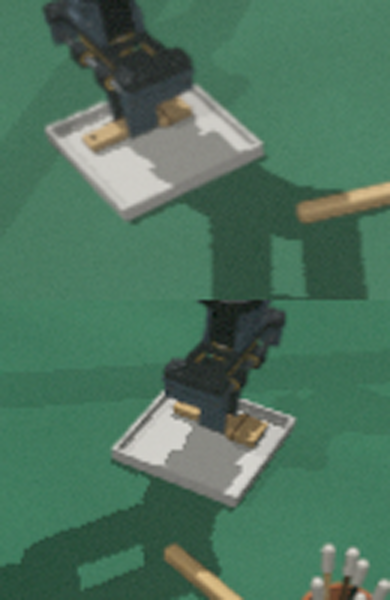

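The paddle lies inside the tray, near its far side. I'm releasing it and heading for the stick, with the wrist turned so the camera side faces away from the pot.

Call:
step_arm:
  plan:
    - [[0,0,0,0,0.42],[0,0,0,0,0.42],[0,0,0,0,0.42],[0,0,-1.5,0,0.42],[0,0,-5,0,0.42],[0,0,-9,-0.18,0.5],[0.5,1,-12,-0.36,0.5],[2,4,-12,-0.54,0.5],[3,7,-12,-0.72,0.5],[4,10,-12,-0.9,0.5],[6,13,-12,-1.08,0.5],[7,16,-12,-1.26,0.5],[9,19,-12,-1.44,0.5],[10.5,22,-12,-1.62,0.5],[12,25.4,-12,-1.8,0.5],[12,25.4,-12,-1.98,0.5],[12,25.4,-12,-2.16,0.5],[12,25.4,-12,-2.34,0.5],[12,25.4,-12,-2.52,0.5],[12,25.4,-12,-2.7,0.5]]

```text
time_s: 19.58
ee_pos: [620.0, 188.1, 151.2]
ee_rot: [180.0, 0.1, 159.0]
force: [0.5, 0.4, 0.2]
gripper_width: 45.7
gripper_force: 0.0
```

Call:
step_arm:
  plan:
    - [[0,0,0,-0.1,0.5],[0,0,0,-0.1,0.5],[0,0,0,-0.1,0.5]]

```text
time_s: 19.95
ee_pos: [619.9, 188.1, 150.6]
ee_rot: [180.0, 0.0, 164.3]
force: [-0.3, 0.8, 0.6]
gripper_width: 45.6
gripper_force: 0.0
```

Run:
```python
from h import *
im,c,st=snap("wrist","w4"); print(st["ee_pos"].round(1),st["ee_rot"].round(2),st["qpos"].round(0),(-c[2].T@c[3]).round(0))
blobs(im,c,18,300,12000)
```

```text
[619.9 188.1 150.6] [1.7998e+02 4.0000e-02 1.6435e+02] [ 16.  28.  87.  -0.  65. -58.] [541. 209. 299.]
px [252. 183.] area 2000 c 618.6 188.9 size 132 18 ang 163.9
px [ 94. 217.] area 7234 c 605.1 -1.9 size 140 102 ang 98.6
px [269. 301.] area 8233 c 764.5 198.8 size 339 109 ang 73.8
px [330. 277.] area 362 c 753.0 249.1 size 64 16 ang 172.4
px [ 66. 276.] area 1004 c 665.2 -65.6 size 77 27 ang 75.5
px [426. 273.] area 310 c 781.7 370.8 size 51 22 ang 86.5
```

View pics/w4.png

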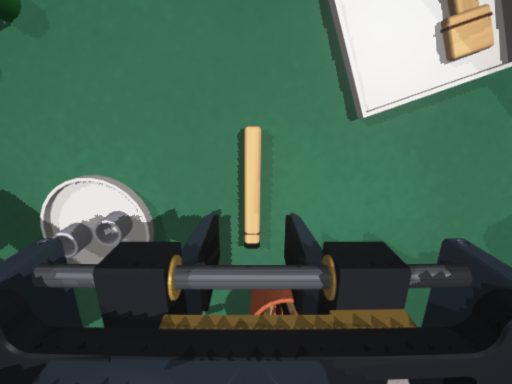

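The stick at (252,185) lines up between the fingers. Both ferrules stand in the dish, and the paddle lies flat in the square tray.

Call:
step_arm:
  plan:
    - [[0,0,3,0,0.5],[0,0,6,0,0.5],[0,0,9,0,0.5],[0,0,11,0,0.5],[0,0,12,0,0.5],[0,0,12.4,0,0.5],[0,0,12.4,0,0.5],[0,0,12.4,0,0.05],[0,0,12.4,0,0.05],[0,0,12.4,0,0.05],[0,0,12.4,0,0.05],[0,0,12.4,0,0.05],[0,0,11,0,0.05],[0,0,8,0,0.05],[0,0,4,0,0.05],[0,0,0,0,0.05],[0,0,0,0,0.05]]

```text
time_s: 22.12
ee_pos: [621.9, 188.7, 154.6]
ee_rot: [179.7, 0.4, 164.4]
force: [-0.3, 0.3, -0.4]
gripper_width: 18.0
gripper_force: 20.0
```

Call:
step_arm:
  plan:
    - [[-0.1,-2,0,0,0.05],[-0.3,-6,0,0,0.05],[-0.5,-10,0,0.18,0.05],[-0.7,-14,0,0.36,0.05],[-0.9,-18,0,0.54,0.05],[-1,-22,0,0.72,0.05],[-1.2,-26,0,0.9,0.05],[-1.4,-30,0,1.08,0.05],[-1.5,-34,0,1.26,0.05],[-1.7,-38,0,1.44,0.05],[-1.9,-42,0,1.62,0.05],[-2.1,-46,0,1.8,0.05],[-2.3,-50,0,1.98,0.05],[-2.5,-54,1,2.16,0.05],[-2.63,-57,2,2.34,0.05],[-2.63,-58.9,4,2.52,0.05],[-2.63,-58.9,5,2.62,0.05],[-2.63,-58.9,5,2.62,0.05],[-2.63,-58.9,5,2.62,0.05]]

```text
time_s: 24.5
ee_pos: [486.2, -386.2, 99.6]
ee_rot: [-179.9, 0.0, 14.4]
force: [-1.0, 0.1, 0.6]
gripper_width: 18.1
gripper_force: 20.0
```

Run:
```python
from h import *
print(state()["ee_pos"].round(1),state()["ee_rot"].round(1),state()["qpos"].round())
a=grab_frame("side")[230:384,240:400]; b=grab_frame("scene")[220:320,70:230]
cv2.imwrite("pics/p2.png",cv2.resize(np.vstack([a,b]),None,fx=2.3,fy=2.3,interpolation=cv2.INTER_CUBIC))
```

```text
[ 486.2 -386.2   99.6] [-179.9    0.    14.4] [-40.  29.  94.  -0.  57.  36.]
```

View pics/p2.png

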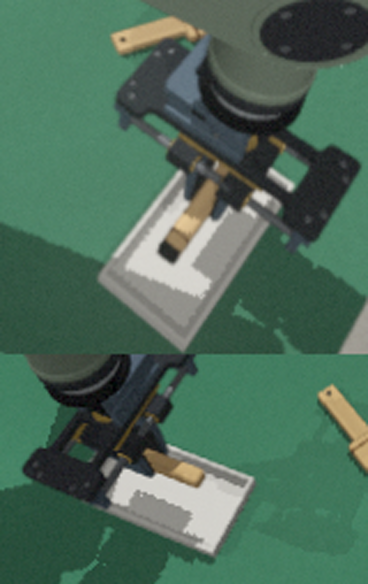

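Call:
step_arm:
  plan:
    - [[0,0,2,0,0.05],[0,0,4,0,0.05],[0,0,5.8,0,0.05],[0,0,6.6,0,0.05],[0,0,6.95,0,0.05],[0,0,6.95,0,0.05],[0,0,6.95,0,0.4],[0,0,6.95,0,0.4],[0,0,6.95,0,0.4],[0,0,5.5,0,0.4],[0,0,2,0,0.4],[0,0,-2,0,0.5],[2,-2,-5,0.1,0.5],[6,-6,-5,0.25,0.5],[10,-9,-5,0.4,0.5],[14,-13,-5,0.5,0.5],[16.3,-15.2,-5,0.53,0.5],[16.3,-15.2,-5,0.53,0.5],[16.3,-15.2,-5,0.53,0.5]]

```text
time_s: 26.98
ee_pos: [607.1, -199.2, 150.6]
ee_rot: [180.0, -0.0, -16.0]
force: [-0.8, -0.4, -0.4]
gripper_width: 45.5
gripper_force: 0.0
```

Run:
```python
from h import *
im,c,st=snap("wrist","w5"); print(st["ee_pos"].round(1),st["ee_rot"].round(2),st["qpos"].round(0),(-c[2].T@c[3]).round(0))
blobs(im,c,12,300,12000)
```

```text
[ 607.1 -199.2  150.6] [ 1.7997e+02 -3.0000e-02 -1.6040e+01] [-19.  27.  88.  -0.  65.  87.] [ 688. -223.  300.]
px [201.  22.] area 2301 c 782.8 -187.9 size 83 41 ang 73.3
px [251. 174.] area 3047 c 612.7 -201.6 size 120 44 ang 164.7
px [419. 211.] area 7654 c 518.8 -381.1 size 134 98 ang 14.1
px [ 88. 215.] area 7854 c 629.0 -3.7 size 138 113 ang 101.3
px [173. 277.] area 328 c 525.9 -75.9 size 65 15 ang 155.6
px [330. 277.] area 326 c 472.6 -261.7 size 65 15 ang 172.2
px [117. 280.] area 629 c 536.5 -12.7 size 78 24 ang 74.9
px [420. 297.] area 420 c 404.6 -365.5 size 43 30 ang 163.8
px [293. 320.] area 3770 c 423.8 -199.2 size 345 29 ang 74.1
```

View pics/w5.png

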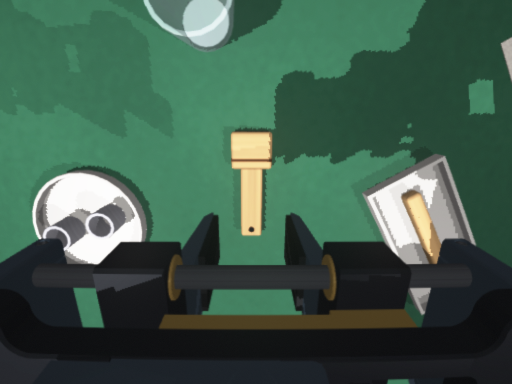

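The stick lies flat in the long tray at (420,225), and the dark paddle lines up at (251,180). Both ferrules are standing.

Call:
step_arm:
  plan:
    - [[0.5,0,3,-0.01,0.5],[0.5,0.06,6,-0.01,0.5],[0.5,0.06,9,-0.01,0.5],[0.5,0.06,11,-0.01,0.5],[0.5,0.06,12,-0.01,0.5],[0.5,0.06,12.5,-0.01,0.5],[0.5,0.06,12.5,-0.01,0.5],[0.5,0.06,12.5,-0.01,0.1],[0.5,0.06,12.5,-0.01,0.1],[0.5,0.06,12.5,-0.01,0.1],[0.5,0.06,12.5,-0.01,0.1],[0.5,0.06,11,-0.01,0.1],[0.5,0.06,8,-0.01,0.1],[0.5,0.06,4,-0.01,0.1],[0.5,0.06,0,-0.01,0.1],[0.5,0.06,0,-0.01,0.1]]

```text
time_s: 29.02
ee_pos: [614.1, -201.4, 154.7]
ee_rot: [180.0, -0.5, -15.5]
force: [-0.1, -0.5, -0.8]
gripper_width: 23.9
gripper_force: 20.0
```

Call:
step_arm:
  plan:
    - [[-1,-2,0,0,0.1],[-2.5,-5,0,0,0.1],[-4,-8,0,0,0.1],[-6,-12,0,0,0.1],[-8,-16,0,-0.05,0.1],[-10,-20,0,-0.1,0.1],[-12,-24,0,-0.15,0.1],[-14,-28,0,-0.2,0.1],[-16,-32,0,-0.25,0.1],[-18.5,-36,0,-0.3,0.1],[-21,-40,0,-0.34,0.1],[-23,-44,0,-0.34,0.1],[-25,-48,1,-0.34,0.1],[-26.75,-50.5,3,-0.34,0.1],[-26.75,-50.5,5,-0.34,0.1],[-26.75,-50.5,6,-0.34,0.1],[-26.75,-50.5,6,-0.34,0.1]]

```text
time_s: 31.15
ee_pos: [487.7, 356.9, 88.7]
ee_rot: [179.9, 0.2, 4.0]
force: [0.1, 0.2, -0.3]
gripper_width: 23.8
gripper_force: 20.0
```

Run:
```python
from h import *
print(state()["ee_pos"].round(1),state()["ee_rot"].round(1))
a=grab_frame("side")[90:190,110:240]; b=grab_frame("scene")[70:170,230:360]
cv2.imwrite("pics/p3.png",cv2.resize(np.vstack([a,b]),None,fx=3,fy=3,interpolation=cv2.INTER_CUBIC))
```

```text
[487.7 356.9  88.7] [179.9   0.2   4. ]
```

View pics/p3.png

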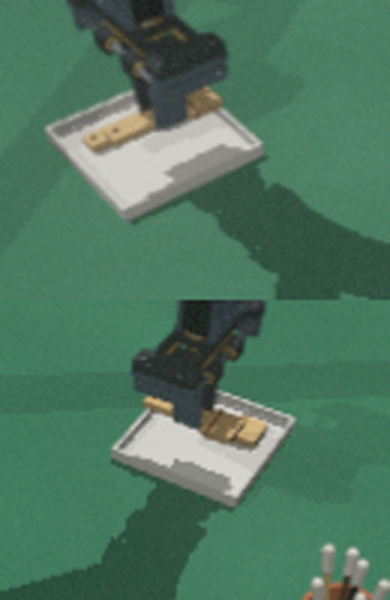

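The held paddle is still 60 mm up, so it appears in line with the first one. I'm lowering it, releasing and retreating.

Call:
step_arm:
  plan:
    - [[0,0,2,0,0.1],[0,0,4,0,0.1],[0,0,5.3,0,0.1],[0,0,5.8,0,0.1],[0,0,6,0,0.1],[0,0,6,0,0.1],[0,0,6,0,0.42],[0,0,6,0,0.42],[0,0,6,0,0.42],[0,0,4.5,0,0.42],[0,0,1,0,0.42],[0,0,-4,0,0.42],[-2,0,-9,0,0.42],[-5,2,-14,0,0.42],[-8,4,-16,0,0.42],[-10,6,-16,0,0.42],[-10,6,-16,0,0.42],[-10,6,-16,0,0.42]]

```text
time_s: 33.5
ee_pos: [394.0, 291.1, 250.5]
ee_rot: [-179.9, -0.1, 4.0]
force: [0.1, -0.5, -0.0]
gripper_width: 38.3
gripper_force: 0.0
```

Run:
```python
from h import *
im,c,st=snap("wrist","w6"); print(st["ee_pos"].round(1))
a=grab_frame("side")[100:384,120:400]; a=cv2.resize(a,None,fx=1.35,fy=1.35)
cv2.imwrite("pics/p4.png",np.hstack([cv2.resize(im,(400,a.shape[0])),a]))
```

```text
[394.  291.1 250.5]
```

View pics/p4.png

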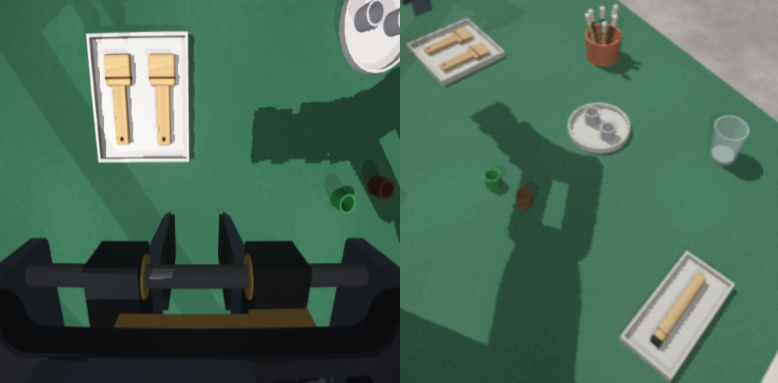

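Both paddles lie flat and apart in the square tray (118,98 and 162,98). The ferrules stand in the dish, the stick is in the long tray, and the glass and pot haven't moved.

```bash
python3 -c "from workcell import job_done; print(job_done())"
```

```text
the job is handed in; nothing more can be done
None
```

I handed the job in at about 34 s of the 128 s limit; the last pictures show all five parts placed as asked and the glass, pot and look-alikes left alone, but no verdict came back.

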